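Feed the top blank from the stack against the sprung stop

ROBOT

A 7-joint arm with a two-finger parallel gripper is mounted at the origin on the work surface. World frame = base frame: x ahead of the robot, y to its left, z up, the work surface at z = 0. Lengths are in mm, angles in rad, forces in N, time in s.
With the tool pointing down it reaches from about 400 to 875 mm from the base axis. Payload 4.4 kg.
Tool frame: the origin (TCP) lies at the very end of the fingers, on their centre line; the grasp point (between the pads) lies 19 mm behind it; z points along the fingers, y is the line along which they close (so a half turn about z gives the same grasp; the last joint's range is limited). The gripper opens to 85 mm and grips with 20 to 120 N. Pads are 22 mm wide; open, the fingers measure 114 mm over their backs; the gripper's body (76 mm by 85 mm) begins 54 mm behind the grasp point. The pads swing forward as they close: fully open they stand 13 mm farther back than shut.
Start: joints at [1.163, 0.628, 0.038, 1.517, -0.027, 0.996, -0.02], TCP at [217.897, -612.404, 231.313] pointing down, gripper open.
Joint ranges: [-3.06, 3.06], [-0.37, 2.12], [-1.25, 1.32], [0.18, 2.47], [-1.1, 4.24], [0.23, 1.98], [-2.94, 2.94]. Speed limits (rad/s): [2.57, 2.57, 3.14, 3.14, 3.14, 3.14, 3.14].

INTERFACE

Orientations are given as [roll, pitch, yaw] about the fixed x, y, z axes, in that order (R = Rz(yaw) Ry(pitch) Rx(roll)).
In Python, from cell import read_state, get_image, camera_info, finish_job gives the robot as it stands.
- The arm moves only by the tool play_rows, never from a script. Its argument "deltas" is one flat list of numbers, 7 for each row, row after row: the shift along the tool's x, y, z in mm, then the turn, a rotation vector about the tool's x, y, z in rad, then the opening, from 0 (shut) to 1 (fully open). In form: [dx, dy, dz, ax, ay, az, grip, dx, dy, dz, ax, ay, az, grip, ...]. A call has 1 to 10 rows; each row is the pose to reach, as a shift and turn from the pose commanded when the call began, along the tool's axes at that moment; what a row does not reach only later rows make up. A row lasts 1/8 s, in which the tool goes at most 62.5 mm and 10.7 degrees, less where a joint would pass 70% of its speed; a pose out of reach is approached as far as the arm can. A call with a gripper value outside its range is refused whole. The fingers move at their own pace and stop on an object; the grip force is fixed at half the most. Time passes only in rows, so rows that repeat a pose let the fingers close. It gives the time, the measured TCP pose, the force, the opening and the grip force at its end, in the units of the state.
- read_state(): the state, without advancing time (a new reading comes with each control period).
- get_image(name): name is "scene" or "top" or "wrist"; returns the picture (480x640x3 uint8, red, green, blue); there is no depth.
- camera_info(name): a dict with "fx", "fy", "cx", "cy" (pixels), "distortion" ([k1, k2, p1, p2, k3] as OpenCV has them; the pictures are not rectified), "T" (4x4, takes a point from camera to world coordinates). Camera axes: x right, y down, z forward; pixel columns grow to the right and rows downward; lengths in mm; the calibration is good to about 2 mm. A picture is of the moment at which its call begins: read the wrist's pose just before it. camera_info takes no time and is no camera call; for the wrist camera it gives the pose at the moment of the call.
- finish_job(): hands the job in; it is judged then, once.
The state is a dict: "clock": time; "qpos": joint angles; "qd": joint speeds; "tau": joint torques, N m; "eef_pos": TCP position; "tool_rot": TCP orientation; "force": force on the tool from outside, world axes, zero at the start; "torque": the same for the moment, N m; "width": finger opening in mm; "gripper_force": force on a finger pad.
Only numpy, scipy, OpenCV 4.12 (cv2) and the standard library are available. Lean on these libraries where they do the work, as an engineer would, in place of code of your own. Each camera call takes 0.05 s, during which the arm holds its last target. There are 200 camera calls.

TASK

Slide the top steel blank sideways off the stack and along onto the feed table, without lifting it and without shifting the two blanks beneath. Push it squarely against the orange sprung stop and press with about 10 newtons for half a second, never with more than 20. Then let go and leave it lying flat and square on the table, still touching the stop; leave everything else alone.

Things in the scene. Friction and masses are not known exactly. Their poses are not given: they have to be found in the camera images.
- bed: Fixed feed table: smooth grey top 120 (x) x 240 (y) mm, 40 mm above the bench, from y = -100 to +140 mm of this frame. On its -y side a fixed wooden rest, 26 mm high, centred at y = -160 mm, carries the stack of blanks. Origin: on the bench, midway across the width. +y: direction in which a blank slides from the stack onto the table to the stop; z up.
- stop: Fixed blue bracket of the end stop, 80 x 20 x 28 mm, on the feed table's +y end; origin at its underside centre (bed frame 0, +120, 40 mm), axes as the bed's. From it a locked steel carriage reaches towards the stack (-y) and carries an orange sprung pad, 54 mm wide in x, from 1.5 to 21.5 mm above the table top; only the pad gives: about 4 N per mm, 8 mm of travel, springing back when let go.
- pad_nearest (a point): Point on the table top's centre line, 90 mm from the stop's origin towards the stack (bed frame 0, +30, 40 mm). The pad's front face stands 0 to 40 mm beyond this point in +y: it is set differently each time and the setting is not measured (it can be seen and felt). The blank follows the pad back by a few mm when let go.
- top_blank: Bright steel blank on top of the stack, 64 (x) x 90 (y) x 8 (z) mm, about 0.36 kg, origin at the centre of its underside; on the stack its underside is 42 mm above the bench, so 2 mm higher than the feed table, onto which it drops those 2 mm. Its y axis points along the bed's y to within a few degrees. Its -y edge can be pushed. Both side edges can be reached too.
- middle_blank: Dark steel blank of the same size, directly under the top one, its edges up to 7 mm out of line with it, so that its edge may stick out under the top blank's edges. Origin at the centre of its underside, 34 mm above the bench. Loose.
- bottom_blank: Dark steel blank of the same size, lowest of the stack, lying on the wooden rest. Origin at the centre of its underside, 26 mm above the bench. Loose.
- channel: Rusty U-shaped bracket, 60 x 80 x 40 mm high, loose on the bench; origin at its underside centre. A bystander.
- offcut: Rusty flat steel offcut, 50 x 80 x 5 mm, loose on the bench; origin at its underside centre. A bystander.
- wrench: Open-ended steel wrench lying flat on the bench beside the feed table. A bystander.
- hammer: Hammer with a wooden handle lying on the bench. A bystander.
- oil_bottle: Green bottle, 60 mm across, 150 mm tall, red cap; origin at its underside centre. A bystander.
- scrap_tray: Green open tray, 140 x 200 x 50 mm; origin at its underside centre. A bystander.
Mind the look-alikes: they are no part of the job. What is shaped like the top_blank but green or pink is not meant.

How it is judged (in metres and radians):
On the way, in this order (a step that is already met when the one before it is completed fails the run):
1. the top blank has been slid clear of the stack, onto the feed table (y of top_blank in the frame of bed above -0.052 m and z of top_blank in the frame of bed below 0.046 m), for 0.05 s.
2. the blank is pressed against the stop with 6 to 16 N for 0.3 s (contact force between top_blank and stop between 6 and 16 N), for 0.3 s.
At the end, for the whole second after the job is handed in: The top blank rests flat on the feed table (underside within 2 mm of it, tilt under 0.03 rad), within 20 mm of its centre line, square to the stop within 0.09 rad and still touching its pad (over 0.1 N); the lower blanks are within 5 mm of where they started (contact force between top_blank and stop above 0.1 N and angle between the y axis of top_blank and the y axis of bed, either way round below 0.09 rad and x of top_blank in the frame of bed between -0.02 and 0.02 m and z of top_blank in the frame of bed between 0.038 and 0.0415 m and angle between top_blank's own z axis and vertical below 0.03 rad and linear speed of top_blank below 0.01 m/s and distance of each of middle_blank, bottom_blank from where it was at the start of the episode below 0.005 m).
It fails at once if the blank is pressed against the stop with more than 22 N (contact force between top_blank and stop above 22 N).
It fails at once if the robot pushes on the stop itself (contact force between the arm and stop above 5 N).
It fails at once if the top blank is lifted more than 10 mm above its place on the stack, or tipped more than 0.25 rad (z of top_blank in the frame of bed above 0.052 m or angle between top_blank's own z axis and vertical above 0.25 rad).
It fails at once if a lower blank is shifted by 5 mm or more (not (distance of each of middle_blank, bottom_blank from where it was at the start of the episode below 0.005 m)).
It fails at once if a bystander is moved by more than 20 mm (distance of any of channel, offcut, wrench, hammer, oil_bottle, scrap_tray from where it was at the start of the episode above 0.02 m).
It also fails if it takes over 56 s, if anything falls off the work surface, if the arm or the gripper's body presses on something with over 40 N, if the wrist force passes 120 N, or if a joint passes its speed limit or range.

## Working session

There is one attempt and no reset: what is moved stays moved. The work goes in short steps, Python scripts to look and compute and a tool call to move; the robot and the scene stay as the last step left them, time stands still between calls to the robot, and variables do not carry over. Pictures are saved under pics/ and viewed, at most 10 in all, crops included, and the job is handed in when it is done.

Besides the shell and the picture viewer there is one more tool, called as name(argument=value, ...) on one line, values as JSON. play_rows: Moves the arm, as the interface text tells. Its arguments: {"type":"object","properties":{"deltas":{"type":"array"}},"required":["deltas"]}

```bash
mkdir -p pics; ls; python3 - <<'E'
from cell import *
import cv2
s=read_state();print(s)
for n in("scene","top"):
    cv2.imwrite(f"pics/{n}0.png",get_image(n)[:,:,::-1]);print(camera_info(n))
E
```

```text
pics
{'clock': 0.0, 'qpos': array([ 1.16319165,  0.62929337,  0.03844737,  1.51839771, -0.02701419,
        0.99628244, -0.02001721]), 'qd': array([ 7.22670082e-06,  1.77083899e-04,  5.91664144e-04, -9.47677987e-05,
       -5.69989880e-04, -6.32174461e-04,  2.45933790e-03]), 'tau': array([ 4.06002664e-05, -5.63410842e+01,  1.22714169e+00, -1.93452930e+01,
        1.12854608e-02,  1.04836375e-02,  2.19813023e-05]), 'eef_pos': array([ 217.68858207, -611.79408804,  230.41386512]), 'tool_rot': array([-3.13972983e+00,  1.37087873e-05,  3.41774704e-01]), 'force': array([ 0.58209882, -0.35116777,  0.33124103]), 'torque': array([-0.01556386, -0.00465104, -0.03823235]), 'gripper_force': 0.0, 'width': 85.35959363017157}
{'fx': 567.3939235652562, 'fy': 567.3939235652562, 'cx': 315.62610447569887, 'cy': 236.24916960396186, 'distortion': array([-0.08310123,  0.        ,  0.        ,  0.        ,  0.        ]), 'T': array([[ 6.65011232e-01,  5.01545596e-01, -5.53364325e-01,
         1.32362725e+03],
       [ 7.46706630e-01, -4.60170241e-01,  4.80283831e-01,
        -6.52258735e+02],
       [-1.37575545e-02, -7.32594953e-01, -6.80525801e-01,
         9.88666171e+02],
       [ 0.00000000e+00,  0.00000000e+00,  0.00000000e+00,
         1.00000000e+00]])}
{'fx': 505.786933159909, 'fy': 505.786933159909, 'cx': 324.03226722926826, 'cy': 238.6565357034663, 'distortion': array([-0.0164004,  0.       ,  0.       ,  0.       ,  0.       ]), 'T': array([[ 2.59477556e-02, -9.94013602e-01,  1.06130454e-01,
         3.97246012e+02],
       [-9.99661709e-01, -2.56116169e-02,  4.52916279e-03,
        -2.06964766e+01],
       [-1.78387687e-03, -1.06212073e-01, -9.94341900e-01,
         1.39389180e+03],
       [ 0.00000000e+00,  0.00000000e+00,  0.00000000e+00,
         1.00000000e+00]])}
```

View pics/scene0.png

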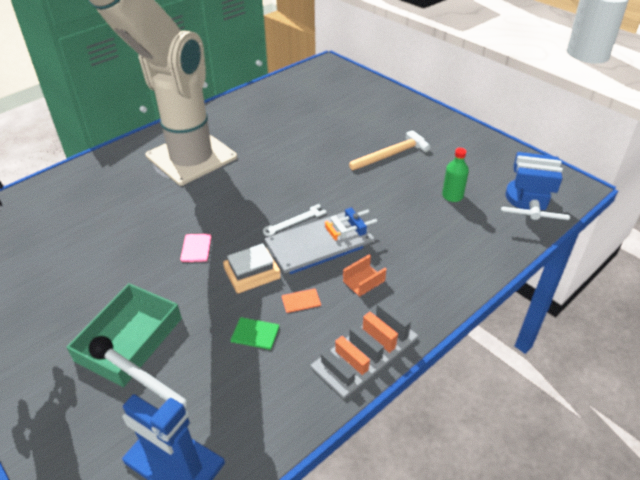

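View pics/top0.png

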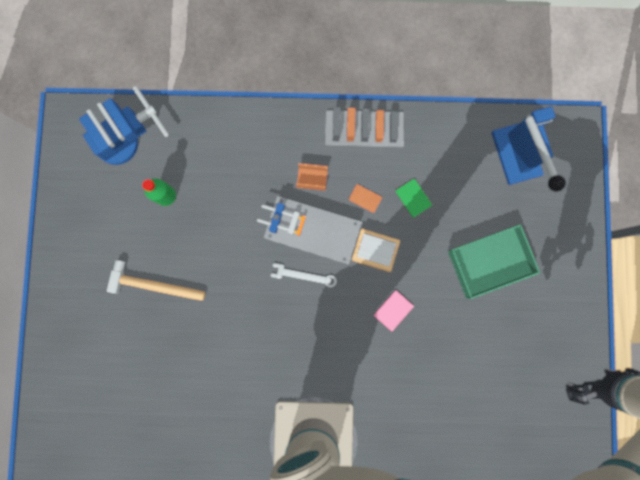

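The scene view shows the bright blank on the wooden rest at about (250,262), with the feed table to its right. In the top view:
- **Candidates:** steel blank on the stack (377,248), green plate (413,197), pink plate (394,310), rusty offcut (366,198).
- **Choice:** the steel one on the wooden rest. I'll check it in a close crop.

```bash
python3 - <<'E'
import cv2
im=cv2.imread("pics/top0.png")[190:280,255:410]
cv2.imwrite("pics/crop1.png",cv2.resize(im,None,fx=5,fy=5,interpolation=cv2.INTER_CUBIC))
E
```

```text
(no output)
```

View pics/crop1.png

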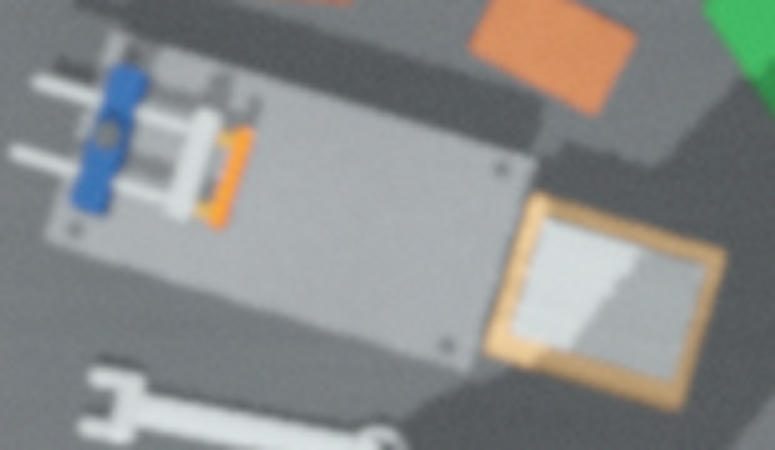

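```bash
cat > h.py <<'E'
import numpy as np, cv2
from cell import *
def ray(name,uv,z,info=None):
    c=info or camera_info(name);K=np.array([[c['fx'],0,c['cx']],[0,c['fy'],c['cy']],[0,0,1]])
    n=cv2.undistortPoints(np.array(uv,float).reshape(-1,1,2),K,c['distortion'])[:,0]
    d=np.c_[n,np.ones(len(n))]@c['T'][:3,:3].T;o=c['T'][:3,3]
    return (o+d*((z-o[2])/d[:,2])[:,None])[:,:2]
E
python3 - <<'E'
from h import *
f=lambda p:np.array(p)/5-.4+[255,190]
bed=ray("top",f([(112,32),(537,157),(468,370),(45,238)]),40)
bl=ray("top",f([(545,215),(708,262),(668,385),(510,335)]),50)
pad=ray("top",f([(256,128),(228,228)]),61.5)
rest=ray("top",f([(537,192),(727,248),(680,410),(485,350)]),26)
print(bed,bl,pad,rest)
y=(bed[0]+bed[3]-bed[1]-bed[2]);yaw=np.arctan2(-y[0],y[1]);print("bed y dir",np.degrees(yaw),np.linalg.norm(y)/2)
ey=np.array([-np.sin(yaw),np.cos(yaw)]);ex=np.array([ey[1],-ey[0]])
o=bed.mean(0)-20*ey
print("o",o,yaw)
for n,p in("blank",bl),("pad",pad),("rest",rest),("bed",bed):
    print(n,np.c_[(p-o)@ex,(p-o)@ey].round(1).tolist())
E
```

```text
[[ 655.00726469  116.27168134]
 [ 592.3593489  -115.84144232]
 [ 476.26618194  -80.97019625]
 [ 541.50427682  148.32793961]] [[ 559.70297453 -119.97970409]
 [ 536.67305767 -207.46668038]
 [ 470.44177217 -186.93070297]
 [ 494.89758568 -102.48800532]] [[601.00170712  35.53522173]
 [547.04452901  48.78306356]] [[ 575.11706028 -117.17027076]
 [ 547.08301172 -221.05576539]
 [ 458.40946949 -196.5545308 ]
 [ 488.15491649  -90.57003827]]
bed y dir -15.491391227002884 239.40299817163856
o [560.94239636  -2.32641631] -0.2703757826257646
blank [[30.2, -113.7], [31.4, -204.2], [-37.9, -202.1], [-36.9, -114.2]]
pad [[28.5, 47.2], [-27.0, 45.5]]
rest [[44.3, -106.9], [45.1, -214.5], [-46.9, -214.6], [-46.6, -104.5]]
bed [[59.0, 139.4], [60.6, -101.0], [-60.6, -98.4], [-59.0, 140.0]]
```

The crop confirms the bright steel blank on two dark ones on the wooden rest, with blank corners at crop (545,215), (708,262), (668,385), (510,335). The orange pad front runs along crop (256,128)–(228,228). I'm moving behind the stack, with the tool's x axis along the bed's +y.

play_rows(deltas=[384,-260,80,0,0,-0.958,0.3,384,-260,80,0,0,-0.958,0.3,384,-260,80,0,0,-0.958,0.3,384,-260,80,0,0,-0.958,0.3,384,-260,80,0,0,-0.958,0.3,384,-260,80,0,0,-0.958,0.3,384,-260,80,0,0,-0.958,0.3,384,-260,80,0,0,-0.958,0.3,384,-260,80,0,0,-0.958,0.3,384,-260,80,0,0,-0.958,0.3])

```text
clock: 1.35
eef_pos: [491.8, -239.5, 151.1]
tool_rot: [-3.141, 0.001, 1.299]
force: [-0.5, 0.2, -0.5]
width: 25.9
gripper_force: 0.0
```

```bash
python3 - <<'E'
from h import *
s=read_state();print(s['eef_pos'],s['width'],s['force'])
c=camera_info("wrist");im=get_image("wrist");cv2.imwrite("pics/w1.png",im[:,:,::-1]);np.savez("w1.npz",**c);print(c['T'].round(3),c['fx'])
E
```

```text
[ 491.79327057 -239.54567024  151.11195308] 25.88565502203617 [-0.49272337  0.24165478 -0.4817628 ]
[[ 9.63000e-01 -2.54000e-01 -8.40000e-02  5.14001e+02]
 [-2.68000e-01 -9.16000e-01 -3.00000e-01 -1.61820e+02]
 [-1.00000e-03  3.11000e-01 -9.50000e-01  2.91961e+02]
 [ 0.00000e+00  0.00000e+00  0.00000e+00  1.00000e+00]] 379.96233231556556
```

View pics/w1.png

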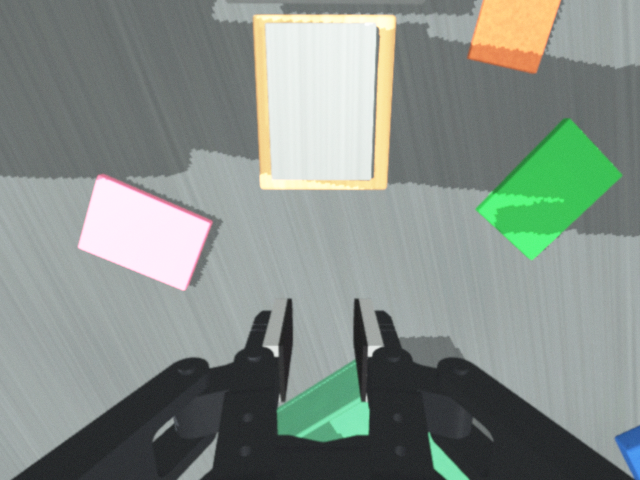

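The wrist view shows the blank with its front edge at (267–374, 24) and its back edge at (272–371, 180). A dark lower blank peeps out on its right, and the fingers are at (285,300) and (365,300).

```bash
python3 - <<'E'
from h import *
c=dict(np.load("w1.npz"));yaw=-.2704
ey=np.array([-np.sin(yaw),np.cos(yaw)]);ex=np.array([ey[1],-ey[0]]);o=np.array([560.94,-2.33])
p=ray("",[(267,24),(374,24),(371,180),(272,180)],50,c)
b=lambda p:np.c_[(p-o)@ex,(p-o)@ey].round(1).tolist()
print(b(p),b(ray("",[(255,15),(396,15),(387,187),(261,187)],26,c)),b(np.array([[491.8,-239.5]])))
# zoom
im=cv2.imread("pics/w1.png")[0:200,240:410];cv2.imwrite("pics/w1c.png",cv2.resize(im,None,fx=3,fy=3,interpolation=cv2.INTER_CUBIC))
E
```

```text
[[-34.4, -115.3], [26.2, -115.3], [27.8, -203.7], [-35.2, -203.6]] [[-44.8, -105.2], [42.5, -105.3], [42.3, -212.3], [-46.4, -212.2]] [[-3.3, -247.0]]
```

View pics/w1c.png

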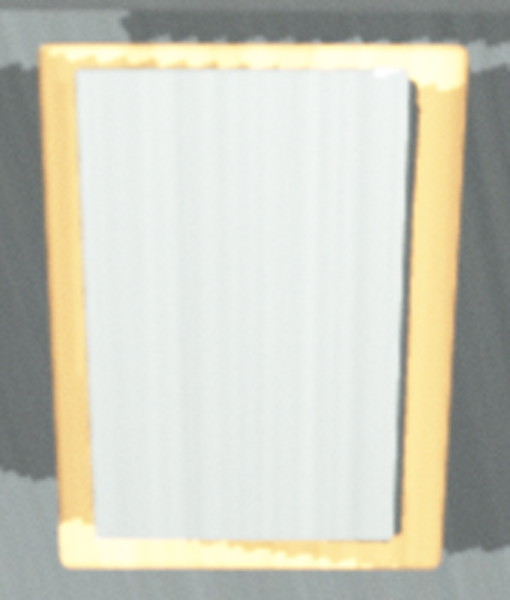

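play_rows(deltas=[0,0,45,0,0,0,0.3,0,0,90,0,0,0,0.3,0,0,125,0,0,0,0.3,0,0,140,0,0,0,0.3,0,0,146,0,0,0,0.3,0,0,146,0,0,0,0.3,0,0,146,0,0,0,0.3])

```text
clock: 2.28
eef_pos: [493.4, -239.2, 6.5]
tool_rot: [3.139, 0.0, 1.3]
force: [-0.3, 1.0, 1.2]
width: 25.6
gripper_force: 0.0
```

play_rows(deltas=[0,0,1,0,0,0,0.3,0,0,2,0,0,0,0.3,0,0,2,0,0,0,0.3])

```text
clock: 2.65
eef_pos: [492.6, -238.8, 3.4]
tool_rot: [3.141, 0.0, 1.3]
force: [-0.1, 0.4, -0.1]
width: 25.7
gripper_force: 0.0
```

play_rows(deltas=[0,0,1,0,0,0,0.3,0,0,2,0,0,0,0.3,0,0,2,0,0,0,0.3])

```text
clock: 3.02
eef_pos: [492.5, -238.7, 1.2]
tool_rot: [-3.141, -0.0, 1.3]
force: [-0.2, -0.5, -0.1]
width: 25.4
gripper_force: 0.0
```

play_rows(deltas=[0,0,1,0,0,0,0.3,0,0,2,0,0,0,0.3,0,0,2,0,0,0,0.3])

```text
clock: 3.4
eef_pos: [492.6, -238.8, -0.1]
tool_rot: [3.141, 0.0, 1.3]
force: [-1.9, 0.1, 6.2]
width: 25.4
gripper_force: 3.3
```

play_rows(deltas=[0,0,-20,0,0,0,0.3,0,0,-40,0,0,0,0.3,0,0,-45.5,0,0,0,0.3,5,0,-45.5,0,0,0,0.3,15,0,-45.5,0,0,0,0.3,20,0,-45.5,0,0,0,0.3,22,0,-45.5,0,0,0,0.3,24,0,-45.5,0,0,0,0.3,24,0,-45.5,0,0,0,0.3])

```text
clock: 4.53
eef_pos: [499.0, -215.6, 44.8]
tool_rot: [-3.142, 0.0, 1.3]
force: [0.2, 0.5, -0.6]
width: 25.4
gripper_force: 0.0
```

play_rows(deltas=[2,0,0,0,0,0,0.3,4,0,0,0,0,0,0.3,6,0,0,0,0,0,0.3,8,0,0,0,0,0,0.3,10,0,0,0,0,0,0.3,12,0,0,0,0,0,0.3,14,0,0,0,0,0,0.3])

```text
clock: 5.4
eef_pos: [502.7, -202.2, 44.8]
tool_rot: [-3.142, 0.0, 1.3]
force: [-0.7, -2.0, 1.0]
width: 25.7
gripper_force: 1.2
```

play_rows(deltas=[3,0,0,0,0,0,0.3,6,0,0,0,0,0,0.3,9,0,0,0,0,0,0.3,12,0,0,0,0,0,0.3,15,0,0,0,0,0,0.3,18,0,0,0,0,0,0.3,21,0,0,0,0,0,0.3,24,0,0,0,0,0,0.3,27,0,0,0,0,0,0.3,30,0,0,0,0,0,0.3])

```text
clock: 6.65
eef_pos: [510.8, -173.0, 44.8]
tool_rot: [3.142, 0.0, 1.3]
force: [0.4, -2.1, 0.4]
width: 25.6
gripper_force: 1.3
```

```bash
python3 - <<'E'
from h import *
c=camera_info("wrist");im=get_image("wrist");cv2.imwrite("pics/w2.png",im[:,:,::-1]);np.savez("w2.npz",**c);print(read_state()['force'])
E
```

```text
[-0.21259811 -1.1574714   0.78695658]
```

View pics/w2.png

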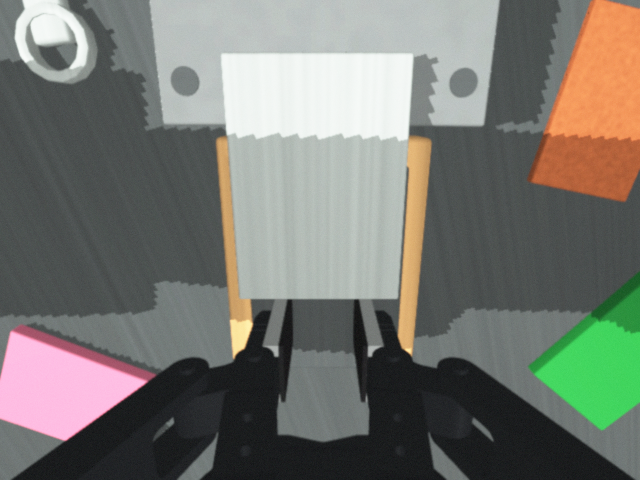

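The blank is sliding squarely, with its back edge at (240–398, 298) against both fingers and the dark middle blank staying put. Pushing on.

play_rows(deltas=[4,0,0,0,0,0,0.3,8,0,0,0,0,0,0.3,12,0,0,0,0,0,0.3,16,0,0,0,0,0,0.3,20,0,0,0,0,0,0.3,24,0,0,0,0,0,0.3,28,0,0,0,0,0,0.3,32,0,0,0,0,0,0.3,36,0,0,0,0,0,0.3,40,0,0,0,0,0,0.3])

```text
clock: 7.95
eef_pos: [521.3, -134.0, 44.6]
tool_rot: [-3.141, -0.0, 1.3]
force: [0.2, -1.2, -1.8]
width: 25.3
gripper_force: 0.8
```

play_rows(deltas=[4,0,0,0,0,0,0.3,8,0,0,0,0,0,0.3,12,0,0,0,0,0,0.3,16,0,0,0,0,0,0.3,20,0,0,0,0,0,0.3,24,0,0,0,0,0,0.3,28,0,0,0,0,0,0.3,32,0,0,0,0,0,0.3,36,0,0,0,0,0,0.3,40,0,0,0,0,0,0.3])

```text
clock: 9.2
eef_pos: [532.2, -96.0, 44.8]
tool_rot: [3.142, 0.0, 1.3]
force: [-0.0, -2.9, 0.3]
width: 25.9
gripper_force: 1.3
```

```bash
python3 - <<'E'
from h import *
c=camera_info("wrist");im=get_image("wrist");cv2.imwrite("pics/w3.png",im[:,:,::-1]);np.savez("w3.npz",**c);print(read_state()['force'])
E
```

```text
[-0.55119193 -1.39729695  0.30080172]
```

View pics/w3.png

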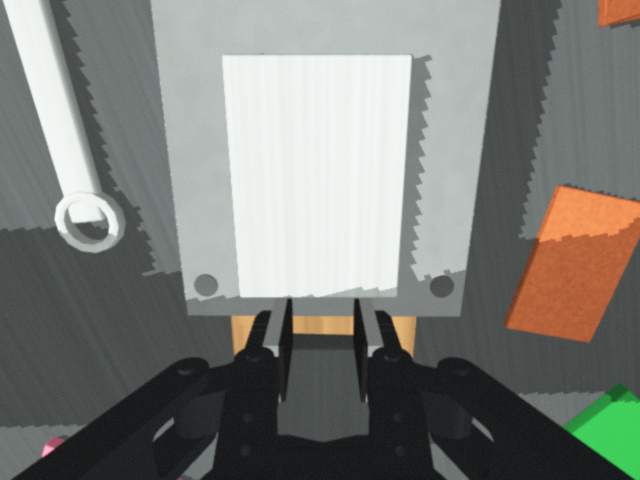

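The blank is fully on the table: back edge at (240–398, 297), table edge at row 316, square and about 4 mm off centre. Next I lower slightly and approach the pad.

play_rows(deltas=[3,0,0.5,0,0,0,0.3,6,0,1,0,0,0,0.3,9,0,1.5,0,0,0,0.3,12,0,1.5,0,0,0,0.3,15,0,1.5,0,0,0,0.3,18,0,1.5,0,0,0,0.3,21,0,1.5,0,0,0,0.3,24,0,1.5,0,0,0,0.3,27,0,1.5,0,0,0,0.3,30,0,1.5,0,0,0,0.3])

```text
clock: 10.5
eef_pos: [540.2, -67.1, 43.3]
tool_rot: [-3.142, 0.0, 1.3]
force: [-0.7, -4.2, 2.9]
width: 25.8
gripper_force: 2.0
```

play_rows(deltas=[1,0,0,0,0,0,0.3,2,0,0,0,0,0,0.3,3,0,0,0,0,0,0.3,4,0,0,0,0,0,0.3])

```text
clock: 11.0
eef_pos: [541.3, -63.4, 43.3]
tool_rot: [-3.142, 0.0, 1.3]
force: [-0.5, -3.8, 2.5]
width: 25.5
gripper_force: 1.9
```

play_rows(deltas=[1,0,0,0,0,0,0.3,2,0,0,0,0,0,0.3])

```text
clock: 11.25
eef_pos: [541.8, -61.4, 43.3]
tool_rot: [3.142, -0.0, 1.3]
force: [-0.7, -3.8, 2.4]
width: 25.6
gripper_force: 1.9
```

play_rows(deltas=[1,0,0,0,0,0,0.3,2,0,0,0,0,0,0.3])

```text
clock: 11.5
eef_pos: [542.4, -59.5, 43.3]
tool_rot: [-3.142, -0.0, 1.3]
force: [-0.9, -3.2, 2.6]
width: 25.8
gripper_force: 1.9
```

play_rows(deltas=[1,0,0,0,0,0,0.3,2,0,0,0,0,0,0.3])

```text
clock: 11.75
eef_pos: [542.9, -57.5, 43.3]
tool_rot: [3.142, -0.0, 1.3]
force: [-0.7, -3.3, 2.5]
width: 25.4
gripper_force: 1.9
```

play_rows(deltas=[1,0,0,0,0,0,0.3,1,0,0,0,0,0,0.3])

```text
clock: 12.0
eef_pos: [543.2, -56.4, 43.3]
tool_rot: [3.142, -0.0, 1.3]
force: [-1.0, -3.5, 2.0]
width: 26.0
gripper_force: 1.6
```

play_rows(deltas=[1,0,0,0,0,0,0.3,1,0,0,0,0,0,0.3])

```text
clock: 12.25
eef_pos: [543.4, -55.5, 43.3]
tool_rot: [3.142, -0.0, 1.3]
force: [-1.0, -3.2, 2.8]
width: 25.7
gripper_force: 1.6
```

play_rows(deltas=[1,0,0,0,0,0,0.3,1,0,0,0,0,0,0.3])

```text
clock: 12.5
eef_pos: [543.7, -54.6, 43.3]
tool_rot: [3.142, -0.0, 1.3]
force: [-0.8, -3.1, 3.4]
width: 25.6
gripper_force: 1.6
```

play_rows(deltas=[1,0,0,0,0,0,0.3,1,0,0,0,0,0,0.3])

```text
clock: 12.75
eef_pos: [544.0, -53.6, 43.3]
tool_rot: [3.142, -0.0, 1.3]
force: [-1.8, -2.3, 2.1]
width: 25.7
gripper_force: 1.6
```

play_rows(deltas=[1,0,0,0,0,0,0.3,1,0,0,0,0,0,0.3])

```text
clock: 13.0
eef_pos: [544.2, -52.8, 43.3]
tool_rot: [-3.142, 0.0, 1.3]
force: [-0.6, -4.0, 2.6]
width: 25.5
gripper_force: 1.8
```

play_rows(deltas=[1,0,0,0,0,0,0.3,1,0,0,0,0,0,0.3])

```text
clock: 13.25
eef_pos: [544.2, -52.4, 43.3]
tool_rot: [-3.141, 0.001, 1.299]
force: [-1.6, -4.3, 2.0]
width: 25.5
gripper_force: 2.5
```

play_rows(deltas=[1,0,0,0,0,0,0.3,1,0,0,0,0,0,0.3])

```text
clock: 13.5
eef_pos: [544.2, -52.1, 43.3]
tool_rot: [-3.141, 0.002, 1.299]
force: [-1.1, -5.8, 3.0]
width: 25.6
gripper_force: 3.1
```

```bash
python3 - <<'E'
from h import *
im=get_image("top")[:,:,::-1][190:280,255:410];cv2.imwrite("pics/t2.png",cv2.resize(im,None,fx=5,fy=5,interpolation=cv2.INTER_CUBIC))
w=get_image("wrist")[:,:,::-1];cv2.imwrite("pics/w4.png",w);print(read_state()['force'])
E
```

```text
[-2.0840522  -6.10715934  2.25961014]
```

View pics/w4.png

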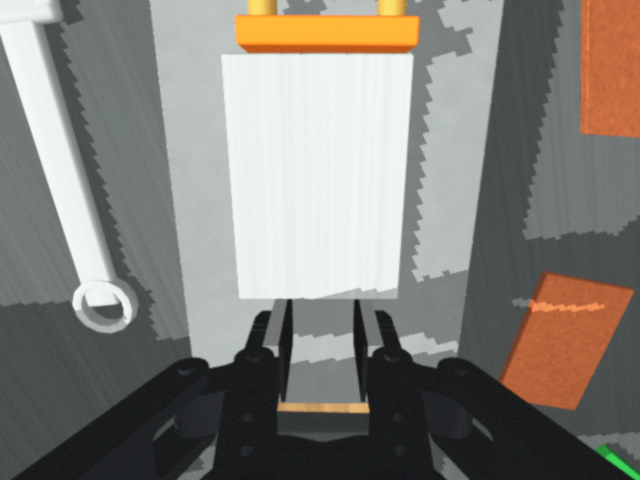

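The pad is touching the blank's front edge squarely, at row 53 in the wrist view. The force is starting to rise, so I'll press in small steps.

play_rows(deltas=[1,0,0,0,0,0,0.3,2,0,0,0,0,0,0.3,2,0,0,0,0,0,0.3])

```text
clock: 13.98
eef_pos: [544.2, -51.4, 43.3]
tool_rot: [-3.14, 0.003, 1.298]
force: [-1.5, -9.1, 4.3]
width: 25.9
gripper_force: 4.3
```

play_rows(deltas=[1,0,0,0,0,0,0.3,1,0,0,0,0,0,0.3])

```text
clock: 14.22
eef_pos: [544.2, -51.1, 43.3]
tool_rot: [-3.14, 0.004, 1.297]
force: [-2.5, -9.5, 5.0]
width: 25.9
gripper_force: 4.9
```

play_rows(deltas=[1,0,0,0,0,0,0.3,2,0,0,0,0,0,0.3,2,0,0,0,0,0,0.3,2,0,0,0,0,0,0.3])

```text
clock: 14.72
eef_pos: [544.3, -50.5, 43.3]
tool_rot: [-3.14, 0.006, 1.296]
force: [-3.2, -12.4, 4.0]
width: 25.4
gripper_force: 6.2
```

play_rows(deltas=[0.5,0,0,0,0,0,0.3,0.5,0,0,0,0,0,0.3,0.5,0,0,0,0,0,0.3,0.5,0,0,0,0,0,0.3,0.5,0,0,0,0,0,0.3])

```text
clock: 15.35
eef_pos: [544.3, -50.5, 43.3]
tool_rot: [-3.14, 0.006, 1.296]
force: [-3.1, -13.0, 4.1]
width: 26.0
gripper_force: 6.6
```

play_rows(deltas=[-1,0,0,0,0,0,0.3,-2,0,0,0,0,0,0.3,-3,0,0,0,0,0,0.3,-4,0,0,0,0,0,0.3,-5,0,0,0,0,0,0.3,-6,0,0,0,0,0,0.3,-7,0,0,0,0,0,0.3,-8,0,0,0,0,0,0.3,-9,0,0,0,0,0,0.3,-10,0,0,0,0,0,0.3])

```text
clock: 16.6
eef_pos: [544.1, -54.4, 43.3]
tool_rot: [3.141, -0.001, 1.301]
force: [0.3, -0.7, 0.0]
width: 25.6
gripper_force: 0.0
```

play_rows(deltas=[-1,0,0,0,0,0,0.3,-2,0,0,0,0,0,0.3,-4,0,0,0,0,0,0.3,-7,0,0,0,0,0,0.3,-10,0,0,0,0,0,0.3,-10,0,0,0,0,0,0.3])

```text
clock: 17.35
eef_pos: [540.7, -65.3, 43.3]
tool_rot: [-3.142, 0.0, 1.299]
force: [-0.6, 0.4, -0.3]
width: 25.6
gripper_force: 0.0
```

```bash
python3 - <<'E'
from h import *
w=get_image("wrist")[:,:,::-1];cv2.imwrite("pics/w5.png",w);print(read_state()['force'])
E
```

```text
[-0.76508141 -0.52168793  0.07352047]
```

View pics/w5.png

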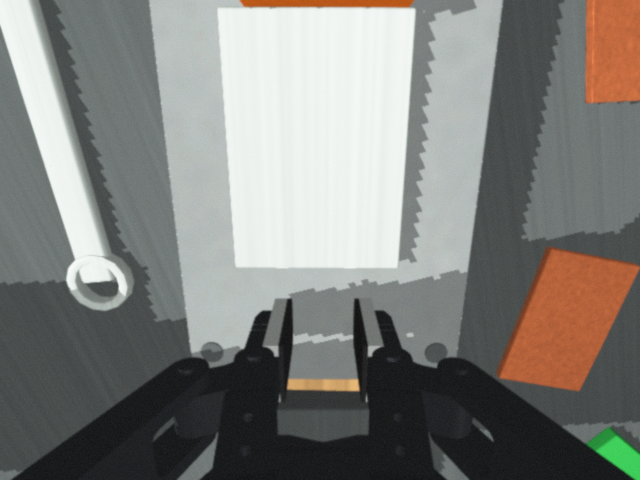

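Released: the blank lies square, its front edge on the pad at row 7, its back edge at row 267, clear of the fingers. Lifting away and handing in.

play_rows(deltas=[0,0,-10,0,0,0,0.3,0,0,-30,0,0,0,0.3,0,0,-60,0,0,0,0.3,0,0,-80,0,0,0,0.3,0,0,-80,0,0,0,0.3])

```text
clock: 18.02
eef_pos: [542.2, -64.8, 125.3]
tool_rot: [3.138, -0.001, 1.3]
force: [0.1, 0.1, 0.3]
width: 25.7
gripper_force: 0.0
```

```bash
python3 -c "
from cell import *
print(finish_job())"
```

```text
the job is handed in; nothing more can be done
None
```

I slid the top blank onto the feed table, pressed it against the sprung stop at an estimated 10 N for over half a second, and left it square against the pad. The job is handed in, but no verdict came back, and I took no separate measurement of the lower blanks or the final contact force.

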